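# Ready the flashlight for its new cell

### The job

Lift the loose tail cap off the flashlight that stands head-down on the mat and set it, plug down, fully into the round hole of the cap holder. Then take the largest cell out of the white tray, carry it over the upright steel divider without touching the divider, and finish while still holding the cell upright and centred about one centimetre above the flashlight's open tube, never touching the flashlight with it. Leave the flashlight standing and do not knock about the other cells or the glass bulb vial.

Things in the scene. Friction and masses are not known exactly. Their poses are not given: they have to be found in the camera images.
- tube_mouth (a point): Centre of the open upper end of the aluminium flashlight's tube, z along the tube axis (up). The flashlight is loose, 0.3 kg, and stands head-down on the mat; this point is 130 mm above its foot (133 mm above the shelf). Tube: 46 mm outside, 40 mm bore, about 78 mm deep. Head at the foot: 62 mm diameter up to 30 mm, tapering to the tube at 48 mm. At the start the cap covers this mouth.
- cap_grip (a point): Centre of the grippable body of the loose aluminium tail cap, z up along its axis. Body: cylinder 50 mm diameter, 34 mm tall, so this point is 17 mm below its flat top (a rubber disc of 20 mm diameter stands 2 mm above it) and 17 mm above its underside. Below the body a narrower plug, 35 mm diameter and 16 mm long, hangs in the tube (its end is 33 mm below this point); the cap is not screwed or clipped. It starts on the flashlight, 60 g.
- holder_mouth (a point): Centre of the round hole at the top face of the cap holder, z up. The holder is a fixed white plastic block 80 x 80 x 16 mm on the mat, its top 19 mm above the shelf; the hole is 42 mm diameter and 10 mm deep, with a floor. With the cap's plug resting on the hole's floor, the centre of the cap's body is 23 mm above this point and the cap's body hangs 6 mm above the block.
- d_cell_center (a point): Centre (half-way up) of the largest cell, a steel and grey cylinder 34 mm diameter and 61 mm tall (including a 3 mm terminal nub on top), about 0.14 kg. It stands upright, nub up, on the tray floor; z up along its axis.
- c_cell_center (a point): Centre of the medium cell, 26 mm diameter, 50 mm tall, standing in the tray; leave it alone.
- aa_cell_center (a point): Centre of the slim cell, 14 mm diameter, 50 mm tall, standing in the tray; leave it alone.
- tray: White plastic tray, fixed, 230 mm along its x, 170 mm along its y, walls 35 mm high and 4 mm thick, floor 4 mm thick; origin at the centre of its underside on the shelf. The three cells stand in a row along its x axis, about 70 mm apart near its centre line, in any order. A small pull lip juts 13 mm from its -x side.
- divider: Fixed upright bare-steel divider between the tray and the mat: 300 mm along its x, 3 mm thick with a 7 mm round top edge, 102 mm high; origin at the middle of its foot on the shelf.
- vial_center (a point): Centre of the loose glass vial with a halogen capsule bulb inside and a white stopper: 24 mm diameter, 68 mm tall, standing on the mat between the flashlight and the cap holder; leave it alone.
Mind the look-alikes: they are no part of the job. What is shaped like the part that bears cap_grip but brown or purple is not meant.

How it is judged (in metres and radians):
On the way, in this order (a step that is already met when the one before it is completed fails the run):
1. the cap sits in the holder's hole, released, with the flashlight standing (horizontal distance between cap_grip and holder_mouth below 0.007 m and z of cap_grip in the frame of holder_mouth between 0.015 and 0.027 m and angle between cap_grip's own z axis and vertical below 0.15 rad and contact force between cap and the fingers below 0.1 N and linear speed of cap below 0.02 m/s and angle between tube_mouth's own z axis and vertical below 0.1 rad), for 0.2 s.
2. the largest cell has been lifted above the height of the divider (height (world z) of d_cell_center above 0.135 m), for 0.1 s.
At the end, for the whole second after the job is handed in: Cap released in the holder hole (7 mm, body centre 15-27 mm above holder top, 0.15 rad). Fingers hold the largest cell at rest, upright (0.12 rad), within 7 mm of the tube axis, lower end 3-22 mm above the mouth, not touching the flashlight, which stands upright (horizontal distance between cap_grip and holder_mouth below 0.007 m and z of cap_grip in the frame of holder_mouth between 0.015 and 0.027 m and angle between cap_grip's own z axis and vertical below 0.15 rad and contact force between cap and the fingers below 0.1 N and horizontal distance between d_cell_center and tube_mouth below 0.007 m and z of d_cell_center in the frame of tube_mouth between 0.0335 and 0.0525 m and angle between d_cell_center's own z axis and vertical below 0.12 rad and angle between tube_mouth's own z axis and vertical below 0.1 rad and height (world z) of tube_mouth between 0.125 and 0.14 m and linear speed of d_cell below 0.02 m/s and contact force between d_cell and the fingers above 1 N and contact force between d_cell and flashlight below 0.1 N); the arm keeps its last pose, push and grip.
It fails at once if the largest cell touches the flashlight (contact force between d_cell and flashlight above 1 N).
It fails at once if the largest cell touches the divider (contact force between d_cell and divider above 1 N).
It fails at once if the largest cell crosses the divider's line lower than the divider's top, such as round its end (y of d_cell_center in the frame of divider between -0.02 and 0.02 m and height (world z) of d_cell_center below 0.125 m).
It fails at once if the flashlight is tipped (angle between tube_mouth's own z axis and vertical above 0.4 rad).
It fails at once if another cell or the vial is knocked over or shoved more than 30 mm (distance of any of c_cell_center, aa_cell_center, vial_center from where it was at the start of the episode above 0.03 m or angle between any of c_cell_center, aa_cell_center, vial_center's own z axis and vertical above 0.5 rad).
It also fails if it takes over 64 s, if anything falls off the work surface, if the arm or the gripper's body presses on something with over 40 N, if the wrist force passes 120 N, or if a joint passes its speed limit or range.

### The arm

A 6-joint arm with a two-finger parallel gripper is mounted at the origin on the work surface. World frame = base frame: x ahead of the robot, y to its left, z up, the work surface at z = 0. Lengths are in m, angles in degrees, forces in N, time in s.
With the tool pointing down it reaches from about 0.375 to 0.75 m from the base axis. Payload 9 kg.
Tool frame: the origin (TCP) lies where the fingers leave the gripper's body, on its centre line; the fingertips stand 73 mm ahead of it and the grasp point (between the pads) lies 54 mm ahead of it (robot.tip_reach is the distance from the TCP to the fingertips, in m); z points along the fingers, y is the direction in which the jaws open and shut (so a half turn about z gives the same grasp; the last joint's range is limited). The gripper opens to 85 mm and grips with 20 to 120 N. Pads are 22 mm wide; open, the fingers measure 114 mm over their backs; the gripper's body (76 mm by 85 mm) begins 54 mm behind the grasp point. The pads swing forward as they close: fully open they stand 13 mm farther back than shut.
Start: joints at [58.402, 5.964, 5.575, 89.605, 0, 77.527], TCP at [0.197, 0.567, 0.304] pointing down, gripper open.
Joint ranges: [-171.21, 171.21], [-48.23, 106.86], [-62.78, 66.21], [-105.2, 120.99], [-86.42, 89.51], [-180, 180]. Speed limits (degrees/s): [127.2, 127.2, 147.25, 180, 180, 180].

### API

Orientations are given as [roll, pitch, yaw] about the fixed x, y, z axes, in that order (R = Rz(yaw) Ry(pitch) Rx(roll)).
In Python, from plant import robot gives the robot as it stands. Calls block until the motion is done:
- robot.move_pose(position, orientation): joint-space move of the TCP to a pose.
- robot.line_to(position, vel=0.15, rotation=None, guard=None): straight line of the TCP; rotation=None keeps the orientation; vel is the mean speed in m/s. With guard (N) it stops when the force on the tool has changed by that much, and returns True; else False.
- robot.goto_joints(angles): joint-space move.
- robot.set_gripper(opening): finger opening in m; the grip force is fixed at half the most; returns when the fingers have stopped.
- robot.pause(seconds).
- robot.ik(position, orientation): joint angles nearest the present ones, or None.
- robot.observe(): the state.
- robot.grab_frame(name): name is "scene" or "top" or "wrist"; returns the picture (384x512x3 uint8, blue, green, red); there is no depth.
- robot.get_calibration(name): a dict with "vertical_fov" (degrees; the focal length in pixels is half the picture's height over the tangent of half this angle, whatever the lens; pixels are square), "cx", "cy" (the principal point, pixels), "rvec" (rotation vector, rad) and "tvec" (3), from world to camera coordinates, as OpenCV has them. Camera axes: x right, y down, z forward; pixel columns grow to the right and rows downward; lengths in m; the calibration is good to about 2 mm. The wrist camera is an equidistant fisheye: a pixel r from the principal point sees the ray r / f radians off the axis. A picture is of the moment at which its call begins: read the wrist's pose just before it. get_calibration takes no time and is no camera call; for the wrist camera it gives the pose at the moment of the call.
A pose or a line that the arm cannot do raises robot.IKError and nothing moves.
- robot.job_done(): hands the job in, once; it reports no verdict.
The state is a dict: "time": time; "q": joint angles; "qvel": joint speeds; "joint_torque": joint torques, N m; "tool_pos": TCP position; "tcp_rot": TCP orientation; "ft_force": force on the tool from outside, world axes, zero at the start; "torque": the same for the moment, N m; "gripper_width": finger opening in m.
Only numpy, scipy, OpenCV 4.12 (cv2) and the standard library are available. Lean on these libraries where they do the work, as an engineer would, in place of code of your own. Each camera call takes 0.05 s, during which the arm holds its last target.

## Working session

There is one attempt and no reset: what is moved stays moved. The work goes in short steps, each a Python script; the robot and the scene stay as the last script left them, time stands still between calls to the robot, and variables do not carry over. Pictures are saved under pics/ and viewed, and the job is handed in when it is done.

```bash
ls; mkdir -p pics
python3 - <<'E'
from plant import robot
import cv2
for n in ["scene","top","wrist"]:
    c=robot.get_calibration(n)
    im=robot.grab_frame(n); cv2.imwrite(f"pics/{n}0.png",im); print(n,c)
print(robot.observe())
E
```

```text
pics
scene {'vertical_fov': 53.98562874018652, 'cx': 259.3334801497628, 'cy': 185.12416866114813, 'rvec': array([ 0.6612587 ,  2.52894058, -1.29656006]), 'tvec': array([ 0.46806342, -0.01681643,  1.10116462])}
top {'vertical_fov': 51.716966582690375, 'cx': 254.1375249482661, 'cy': 188.08734057505143, 'rvec': array([ 2.03028998, -2.17814422,  0.23591507]), 'tvec': array([-0.00985931,  0.50311639,  1.03642738])}
wrist {'vertical_fov': 65.70646984690485, 'cx': 252.35072124151353, 'cy': 186.50614337235334, 'rvec': array([-2.34852011, -1.67066233, -0.25490239]), 'tvec': array([-0.59802415, -0.04000653,  0.38030578])}
{'time': 0.15, 'q': array([5.84011045e+01, 5.98887903e+00, 5.53729086e+00, 8.96033230e+01,
       6.92153459e-04, 7.75284859e+01]), 'qvel': array([-0.08384744, -0.04562903,  0.17478773, -0.1047522 ,  0.06537729,
        0.01511468]), 'joint_torque': array([ 1.76949823e-03, -5.57353878e+01,  5.04010499e+01,  1.25095015e-02,
       -3.21706175e-04, -1.20552903e-05]), 'tool_pos': array([0.19647957, 0.56673474, 0.30332009]), 'tcp_rot': array([-1.79946534e+02, -1.25341125e-02,  1.60872612e+02]), 'ft_force': array([ 0.0470753 , -0.69238416,  0.26759412]), 'torque': array([ 0.00414141, -0.04364117, -0.02791739]), 'gripper_width': 0.08560967988764784}
```

View pics/scene0.png

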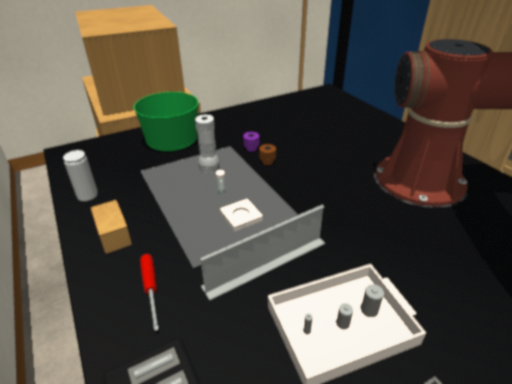

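View pics/top0.png

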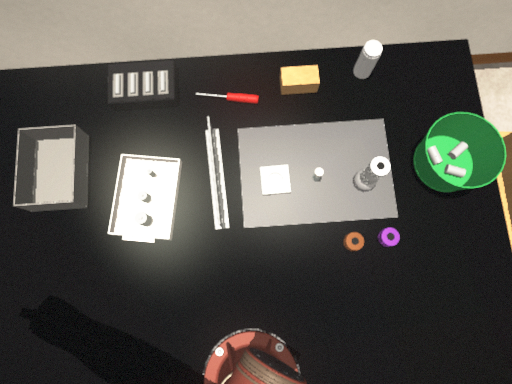

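View pics/wrist0.png

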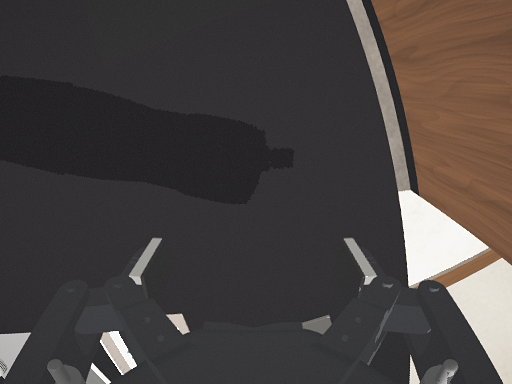

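```bash
cat > h.py <<'E'
import numpy as np, cv2
from plant import robot
def K(c): 
    f=192/np.tan(np.radians(c["vertical_fov"])/2); return f,c["cx"],c["cy"]
def ray(c,u,v,fish=False):
    f,cx,cy=K(c); x=(u-cx)/f; y=(v-cy)/f
    if fish:
        th=np.hypot(x,y); s=np.sin(th)/th if th>1e-9 else 1.; d=np.array([x*s,y*s,np.cos(th)])
    else: d=np.array([x,y,1.])
    R=cv2.Rodrigues(np.array(c["rvec"]))[0]; o=-R.T@np.array(c["tvec"])
    d=R.T@d; return o,d/np.linalg.norm(d)
def onz(c,u,v,z,fish=False):
    o,d=ray(c,u,v,fish); return o+d*(z-o[2])/d[2]
def proj(c,P,fish=False):
    f,cx,cy=K(c); R=cv2.Rodrigues(np.array(c["rvec"]))[0]; p=R@np.array(P)+np.array(c["tvec"])
    if fish:
        r=np.hypot(p[0],p[1]); th=np.arctan2(r,p[2]); k=th/r if r>1e-9 else 1/p[2]
        return np.array([cx+f*p[0]*k,cy+f*p[1]*k])
    return np.array([cx+f*p[0]/p[2],cy+f*p[1]/p[2]])
E
python3 - <<'E'
from h import *
im=cv2.imread("pics/top0.png"); 
a=cv2.resize(im[120:260,100:230],None,fx=5,fy=5,interpolation=cv2.INTER_CUBIC)[:600]
b=cv2.resize(im[110:250,235:400],None,fx=4.5,fy=4.5,interpolation=cv2.INTER_CUBIC)[:600]
cv2.imwrite("pics/a.png",cv2.resize(im[115:245,100:235],None,fx=4.5,fy=4.5,interpolation=3)); cv2.imwrite("pics/b.png",cv2.resize(im[115:255,240:405],None,fx=4.2,fy=4.2,interpolation=3))
im=cv2.imread("pics/scene0.png");cv2.imwrite("pics/c.png",cv2.resize(im[100:250,130:330],None,fx=4,fy=4,interpolation=3))
c=robot.get_calibration("top")
for n,u,v,z in [("cap",379,166,.168),("hold",275.5,179.5,.019),("D",143.5,218,.064),("C",143,197,.054),("AA",152,171,.054),("vial",319,174,.07)]: print(n,onz(c,u,v,z).round(4))
for s in [(380,166)]:pass
E
```

```text
cap [ 0.5103 -0.3585  0.168 ]
hold [ 0.5303 -0.1083  0.019 ]
D [0.438  0.2581 0.064 ]
C [0.4982 0.2617 0.054 ]
AA [0.5706 0.236  0.054 ]
vial [ 0.5249 -0.225   0.07  ]
```

View pics/a.png

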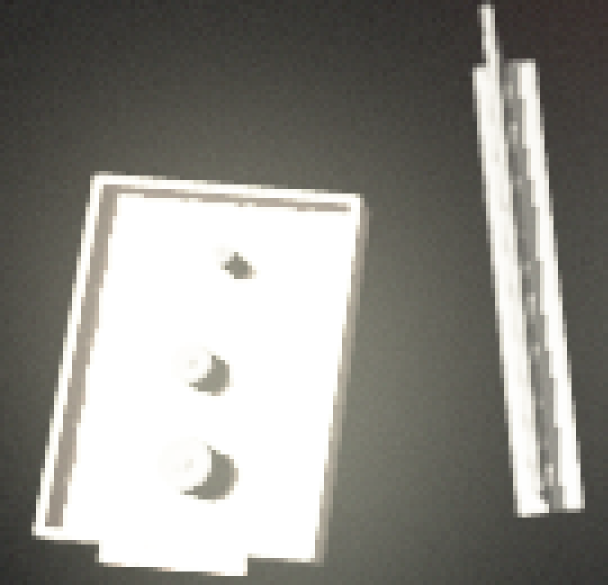

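View pics/b.png

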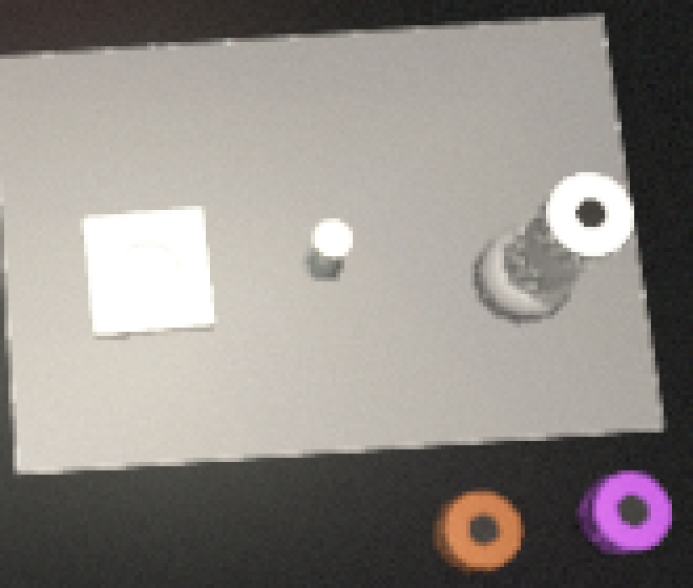

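View pics/c.png

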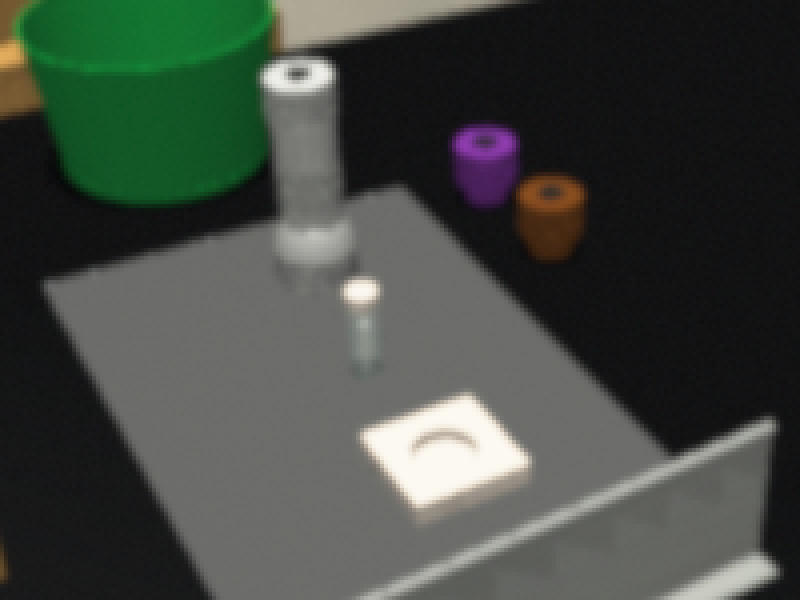

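Run:
```python
from h import *
c=robot.get_calibration("wrist"); R=cv2.Rodrigues(np.array(c["rvec"]))[0]; o=-R.T@c["tvec"]
from scipy.spatial.transform import Rotation as Ro
s=robot.observe(); T=Ro.from_euler('xyz',s["tcp_rot"],degrees=True).as_matrix()
print("cam in tool",T.T@(o-s["tool_pos"])); print("axis in tool",T.T@R[2])
ct=robot.get_calibration("top"); cs=robot.get_calibration("scene")
for u,v in [(100+485/4.5,115+5/4.5),(100+533/4.5,115+512/4.5)]: print("divtop",onz(ct,u,v,.102))
print("divtop scene",onz(cs,324,208,.102),onz(cs,203,262,.102))
print("cap top", onz(ct,240+590/4.2,115+213/4.2,.168))
print("cap scene", onz(cs,130+298/4,100+75/4,.168),"cap top cam used")
hc=[(82,217),(204,207),(214,325),(92,335)]
P=[onz(ct,240+u/4.2,115+v/4.2,.019) for u,v in hc]; print(np.array(P).round(4),np.mean(P,0))
s4=[(360,436),(468,395),(530,463),(418,510)]
P=[onz(cs,130+u/4,100+v/4,.019) for u,v in s4]; print(np.array(P).round(4),np.mean(P,0))
```

```text
cam in tool [ 0.07541554 -0.00142381 -0.07097311]
axis in tool [-2.99836841e-01 -6.20777660e-05  9.53990495e-01]
divtop [0.70234678 0.06845287 0.102     ]
divtop [0.39001746 0.054642   0.102     ]
divtop scene [0.40648007 0.06429834 0.102     ] [0.70151641 0.08108755 0.102     ]
cap top [ 0.51073078 -0.36228393  0.168     ]
cap scene [ 0.51208274 -0.35576773  0.168     ] cap top cam used
[[ 0.5716 -0.0654  0.019 ]
 [ 0.5727 -0.1497  0.019 ]
 [ 0.4895 -0.1491  0.019 ]
 [ 0.4885 -0.0662  0.019 ]] [ 0.53058271 -0.10759269  0.019     ]
[[ 0.5722 -0.1417  0.019 ]
 [ 0.4921 -0.1455  0.019 ]
 [ 0.4904 -0.0648  0.019 ]
 [ 0.5707 -0.0602  0.019 ]] [ 0.53134359 -0.10306943  0.019     ]
```

Run:
```python
from h import *
robot.move_pose([0.511,-0.31,0.40],[180,0,90]); robot.pause(.2)
c=robot.get_calibration("wrist"); im=robot.grab_frame("wrist"); cv2.imwrite("pics/w1.png",im)
import pickle; pickle.dump(c,open("w1.pkl","wb"))
print(proj(c,[.511,-.359,.168],True),proj(c,[.531,-.106,.019],True),robot.observe()["time"],robot.observe()["tool_pos"])
```

```text
[251.59259831 211.65865502] [265.28685571  13.50207795] 3.675 [ 0.51114736 -0.30974941  0.39999806]
```

View pics/w1.png

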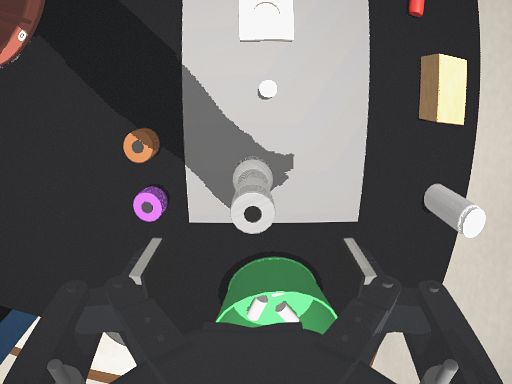

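Run:
```python
from h import *
import pickle; c=pickle.load(open("w1.pkl","rb")); im=cv2.imread("pics/w1.png")
cr=im[140:250,190:315]; cv2.imwrite("pics/w1c.png",cv2.resize(cr,None,fx=5,fy=5,interpolation=3))
g=cv2.cvtColor(im,6)
# rubber disc centroid
m=(g<90).astype(np.uint8); m[:205]=0;m[223:]=0;m[:,:243]=0;m[:,262:]=0
n,l,s,ce=cv2.connectedComponentsWithStats(m); print(s,ce)
for z in (.15,.19,.2): print("bucket rim",z,onz(c,275,258,z,True))
i=np.argmax(s[1:,4])+1; print("cap",onz(c,*ce[i],.169,True))
# cap top outline at z=.167: edges on the row/col of centre
for p in [(.485,-.36),(.536,-.36)]: pass
h=[(239,40.5),(293,41.5)]
print([onz(c,*p,.019,True) for p in h])
cs=robot.get_calibration("scene");ct=robot.get_calibration("top")
```

```text
[[     0      0    512    384 196396]
 [   244    206     17     16    212]] [[255.50352859 191.47608913]
 [252.23113208 213.6509434 ]]
bucket rim 0.15 [ 0.54020948 -0.42958546  0.15      ]
bucket rim 0.19 [ 0.53670725 -0.40528445  0.19      ]
bucket rim 0.2 [ 0.53583169 -0.3992092   0.2       ]
cap [ 0.51170374 -0.36096028  0.169     ]
[array([ 0.49183687, -0.14937021,  0.019     ]), array([ 0.57241771, -0.14973489,  0.019     ])]
```

View pics/w1c.png

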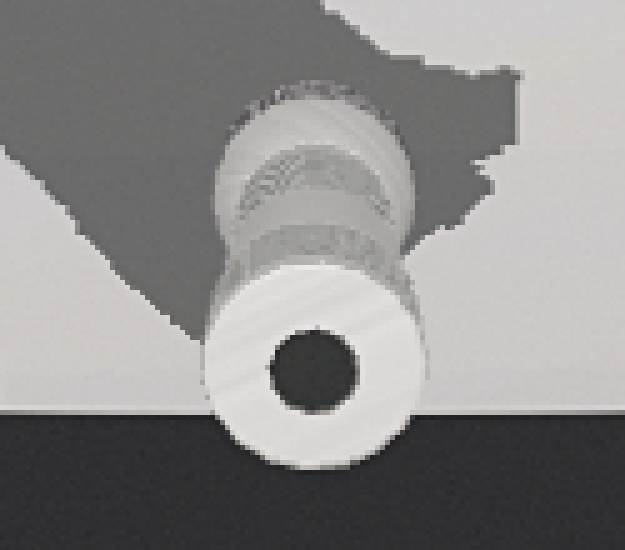

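Run:
```python
from h import *
import pickle; c=pickle.load(open("w1.pkl","rb"))
im=cv2.imread("pics/top0.png"); cv2.imwrite("pics/bk.png",cv2.resize(im[100:210,350:512],None,fx=4,fy=4,interpolation=3))
ct=robot.get_calibration("top"); cs=robot.get_calibration("scene")
# rim circle in top view centre ~ (464,151) r~39
for z in (.1,.13,.16): print(z,"top near",onz(ct,426,150,z),"far",onz(ct,503,152,z),"wrist near",onz(c,275,258,z,True), "scene L,R",onz(cs,135,107,z),onz(cs,199,106,z))
```

```text
0.1 top near [ 0.56339002 -0.51390459  0.1       ] far [ 0.54307147 -0.71892022  0.1       ] wrist near [ 0.54458726 -0.45996171  0.1       ] scene L,R [ 0.63484636 -0.69298289  0.1       ] [ 0.44201307 -0.59130972  0.1       ]
0.13 top near [ 0.55453683 -0.49982152  0.13      ] far [ 0.53481505 -0.6988157   0.13      ] wrist near [ 0.54196059 -0.44173596  0.13      ] scene L,R [ 0.64663365 -0.62238344  0.13      ] [ 0.46463909 -0.5264251   0.13      ]
0.16 top near [ 0.54568365 -0.48573845  0.16      ] far [ 0.52655864 -0.67871118  0.16      ] wrist near [ 0.53933392 -0.4235102   0.16      ] scene L,R [ 0.65842093 -0.551784    0.16      ] [ 0.48726511 -0.46154047  0.16      ]
```

View pics/bk.png

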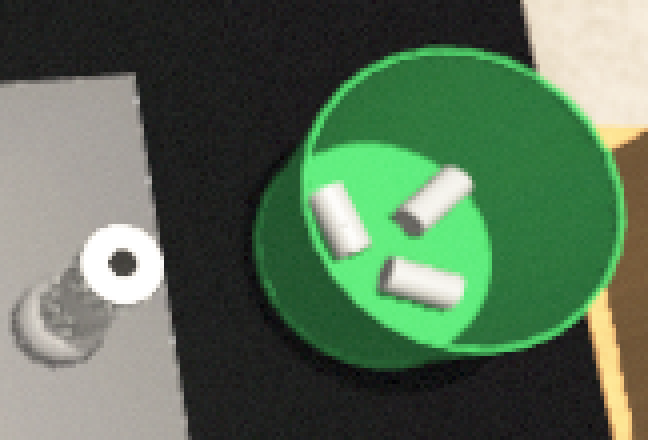

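Run:
```python
from h import *
robot.move_pose([0.5115,-0.361,0.30],[180,0,90])
print(robot.line_to([0.5115,-0.361,0.208],vel=.1,guard=15))
robot.set_gripper(0.045)
o=robot.observe(); print(o["gripper_width"],o["tool_pos"],o["ft_force"])
robot.line_to([0.5115,-0.361,0.30],vel=.08)
robot.pause(.1)
c=robot.get_calibration("wrist"); im=robot.grab_frame("wrist"); cv2.imwrite("pics/w2.png",im)
im=robot.grab_frame("scene"); cv2.imwrite("pics/s2.png",cv2.resize(im[60:260,100:330],None,fx=3,fy=3))
o=robot.observe(); print(o["gripper_width"],o["ft_force"],o["time"])
```

```text
False
0.048693360202709195 [ 0.51172953 -0.36129326  0.20875669] [-0.51029766 -0.38350594  5.41413308]
0.0483254670459749 [ 0.51494262 -0.02141685 -0.21812305] 7.2
```

View pics/w2.png

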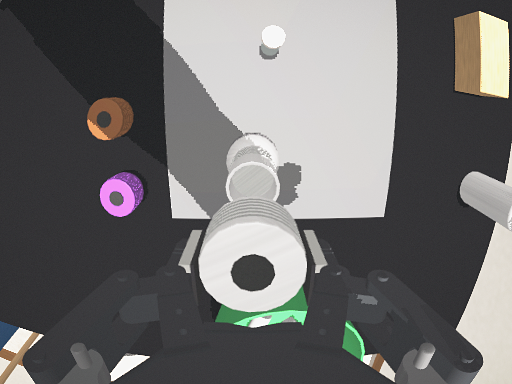

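View pics/s2.png

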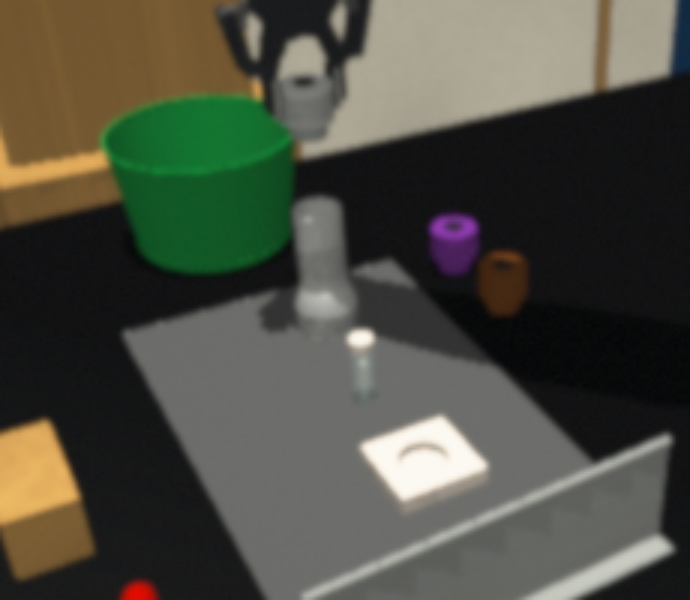

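Run:
```python
from h import *
import pickle
c=robot.get_calibration("wrist"); im=cv2.imread("pics/w2.png"); g=cv2.cvtColor(im,6)
m=(g<90).astype(np.uint8); m[:250]=0;m[293:]=0;m[:,:228]=0;m[:,278:]=0
n,l,s,ce=cv2.connectedComponentsWithStats(m); i=np.argmax(s[1:,4])+1; print(s[i],ce[i],onz(c,*ce[i],.261,True),robot.observe()["tool_pos"])
# tube mouth circle centre guess
print("mouth",onz(c,252.5,185,.133,True))
robot.line_to([0.531,-0.18,0.30],vel=.2); robot.pause(.2)
c=robot.get_calibration("wrist"); im=robot.grab_frame("wrist"); cv2.imwrite("pics/w3.png",im); pickle.dump(c,open("w3.pkl","wb"))
x,y=proj(c,[.531,-.106,.019],True); print(x,y); x,y=int(x),int(y)
y0=max(0,y-70);cv2.imwrite("pics/w3c.png",cv2.resize(im[y0:y0+140,x-70:x+70],None,fx=4,fy=4,interpolation=3)); print(x-70,y0)
```

```text
[ 231  254   44   37 1219] [252.46267432 272.41755537] [ 0.51226468 -0.35978492  0.261     ] [ 0.51143229 -0.36088656  0.29961431]
mouth [ 0.51216571 -0.35921455  0.133     ]
251.89320709976624 95.98260366024071
181 25
```

View pics/w3c.png

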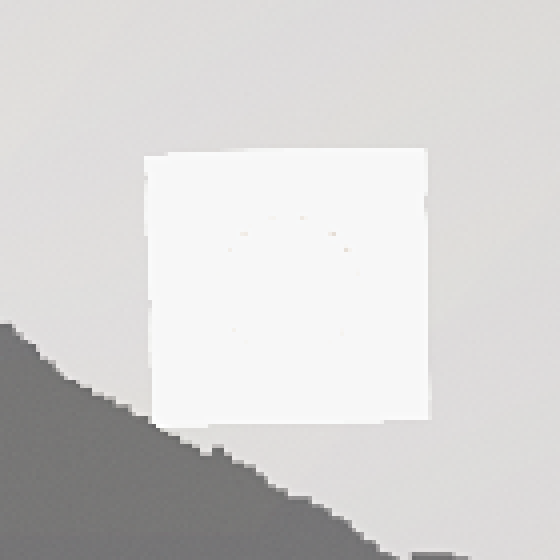

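Run:
```python
from h import *
import pickle; c=pickle.load(open("w3.pkl","rb"))
P=[onz(c,181+(u-1.5)/4,25+(v-1.5)/4,.019,True) for u,v in [(145,155),(427,148),(431,420),(153,428)]]
print(np.array(P).round(4),np.mean(P,0)); print(onz(c,181+288.5/4,25+286.5/4,.019,True))
```

```text
[[ 0.4904 -0.0665  0.019 ]
 [ 0.5723 -0.0646  0.019 ]
 [ 0.5743 -0.1457  0.019 ]
 [ 0.4916 -0.148   0.019 ]] [ 0.53214511 -0.10620936  0.019     ]
[ 0.532434   -0.10676255  0.019     ]
```

Run:
```python
from h import *
X,Y=.5315,-.1072
robot.line_to([X,Y,0.20],vel=.15)
robot.line_to([X,Y,0.125],vel=.1); robot.pause(.2)
print(robot.line_to([X,Y,0.1],vel=.03,guard=6))
o=robot.observe(); print(o["tool_pos"],o["ft_force"],o["time"])
```

```text
True
[ 0.53116671 -0.10705395  0.10078496] [-0.05690172  0.15614344  4.94658238] 11.3417
```

Run:
```python
from h import *
X,Y=.5315,-.1072
robot.set_gripper(0.085); robot.pause(.1)
robot.line_to([X,Y,0.22],vel=.12)
robot.line_to([X,Y-.06,0.30],vel=.2); robot.pause(.15)
c=robot.get_calibration("wrist"); im=robot.grab_frame("wrist"); cv2.imwrite("pics/w4.png",im)
print(proj(c,[.532,-.1063,.061],True),proj(c,[.532,-.1063,.061+.001],True))
g=cv2.cvtColor(im,6); x,y=proj(c,[.532,-.1063,.061],True).astype(int)
m=np.zeros_like(g); m[y-15:y+15,x-15:x+15]=(g<90)[y-15:y+15,x-15:x+15]
n,l,s,ce=cv2.connectedComponentsWithStats(m); i=np.argmax(s[1:,4])+1; print(s[i],onz(c,*ce[i],.061,True))
cv2.imwrite("pics/w4c.png",cv2.resize(im[max(0,y-60):y+60,x-70:x+70],None,fx=4,fy=4,interpolation=3))
cv2.imwrite("pics/s4.png",cv2.resize(robot.grab_frame("scene")[100:260,130:330],None,fx=3.5,fy=3.5))
```

```text
[253.56154843 110.90581425] [253.56055058 110.95259045]
[244 103  18  18  58] [ 0.53245334 -0.10878456  0.061     ]
```

View pics/w4c.png

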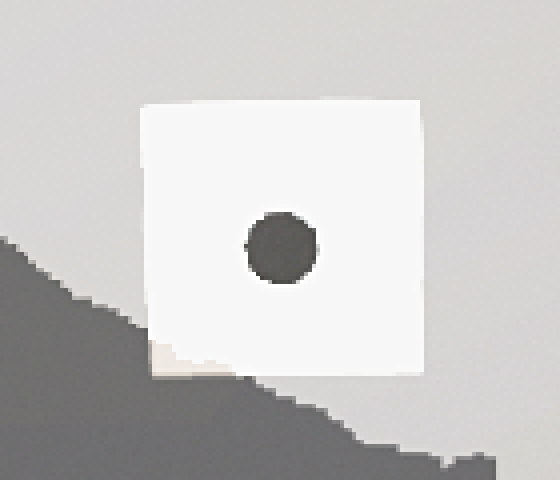

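View pics/s4.png

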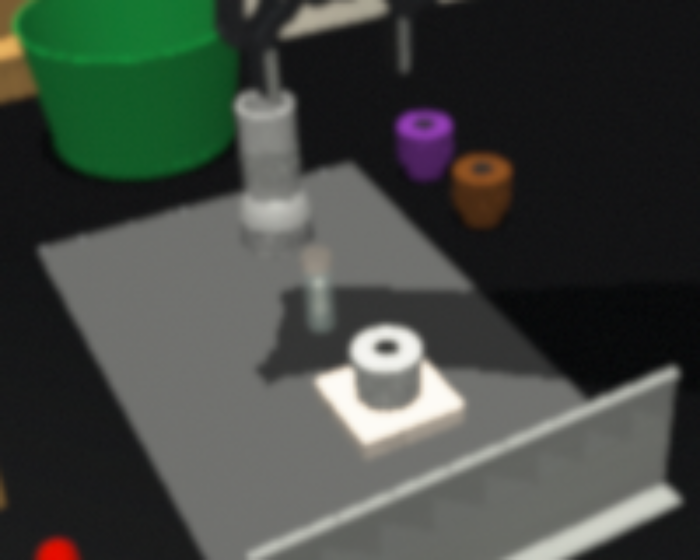

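Run:
```python
from h import *
import pickle
robot.line_to([.5115,-.42,0.33],vel=.25); robot.pause(.2)
c=robot.get_calibration("wrist"); im=robot.grab_frame("wrist"); cv2.imwrite("pics/w5.png",im); pickle.dump(c,open("w5.pkl","wb"))
x,y=proj(c,[.5115,-.36,.133],True).astype(int); print(x,y,robot.observe()["time"])
cv2.imwrite("pics/w5c.png",cv2.resize(im[y-60:y+60,x-70:x+70],None,fx=4,fy=4,interpolation=3)); print(x-70,y-60)
robot.move_pose([.45,.19,.30],[180,0,180]); robot.pause(.2)
c=robot.get_calibration("wrist"); im=robot.grab_frame("wrist"); cv2.imwrite("pics/w6.png",im); pickle.dump(c,open("w6.pkl","wb"))
print(proj(c,[.438,.258,.065],True),proj(c,[.498,.26,.054],True),robot.observe()["time"])
```

```text
251 113 15.375
181 53
[318.09985442 157.32837159] [314.59380466 206.16291897] 17.825
```

View pics/w5c.png

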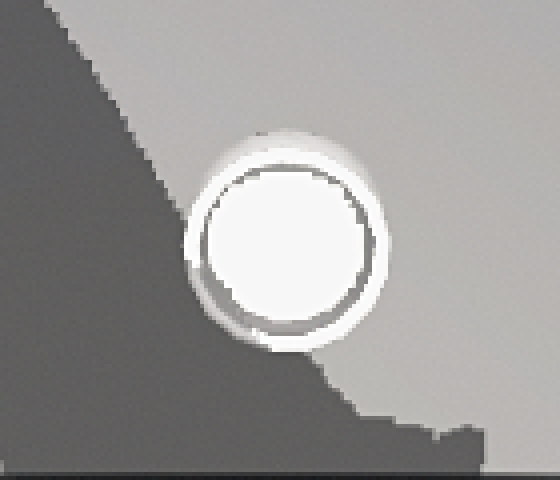

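View pics/w6.png

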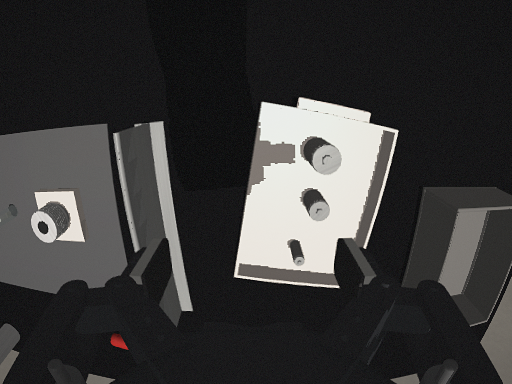

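Run:
```python
from h import *
import pickle
c=pickle.load(open("w5.pkl","rb")); print("mouth",onz(c,181+286/4,53+248/4,.133,True))
for u,v in [(184,250),(391,250),(288,352),(288,148)]: print(onz(c,181+(u-1.5)/4,53+(v-1.5)/4,.133,True))
im=cv2.imread("pics/w6.png"); cv2.imwrite("pics/w6c.png",cv2.resize(im[120:290,235:390],None,fx=3.5,fy=3.5,interpolation=3))
```

```text
mouth [ 0.51219749 -0.36115214  0.133     ]
[ 0.48896279 -0.3611247   0.133     ]
[ 0.53542233 -0.36108232  0.133     ]
[ 0.51232824 -0.3845568   0.133     ]
[ 0.51229221 -0.33822943  0.133     ]
```

View pics/w6c.png

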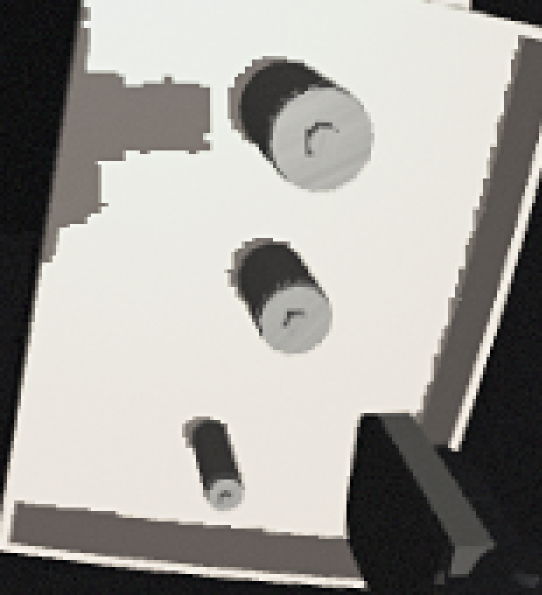

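Run:
```python
from h import *
import pickle
c=pickle.load(open("w6.pkl","rb")); f=lambda u,v,z: onz(c,235+(u-1.2)/3.5,120+(v-1.2)/3.5,z,True).round(4)
print("D",f(323,138.5,.062),f(271,138,.062),f(374,138,.062),f(323,87,.062),f(323,190,.062))
print("C",f(296,318,.052),"AA",f(224,493,.053)); print("walls", f(5,548,.035))
robot.move_pose([.36+.0,.262,.30],[180,0,180]) if False else None
ct=robot.get_calibration("top"); print("top D",onz(ct,100+190/4.5,115+463/4.5,.062))
```

```text
D [0.4406 0.2687 0.062 ] [0.4406 0.2521 0.062 ] [0.4402 0.2854 0.062 ] [0.4244 0.2678 0.062 ] [0.4571 0.2698 0.062 ]
C [0.5044 0.2665 0.052 ] AA [0.5718 0.2458 0.053 ]
walls [0.6074 0.1656 0.035 ]
top D [0.43892125 0.26205135 0.062     ]
```

Run:
```python
from h import *
import pickle
robot.move_pose([.4406,.2687,.19],[180,0,172]); robot.pause(.2)
c=robot.get_calibration("wrist"); im=robot.grab_frame("wrist"); cv2.imwrite("pics/w7.png",im); pickle.dump(c,open("w7.pkl","wb"))
print(proj(c,[.4406,.2687,.062],True),robot.observe()["time"],robot.observe()["tool_pos"])
cv2.imwrite("pics/w7c.png",cv2.resize(im[150:330,150:360],None,fx=3,fy=3,interpolation=3))
```

```text
[254.91778544 200.77810878] 18.675 [0.44171864 0.26821539 0.19168733]
```

View pics/w7c.png

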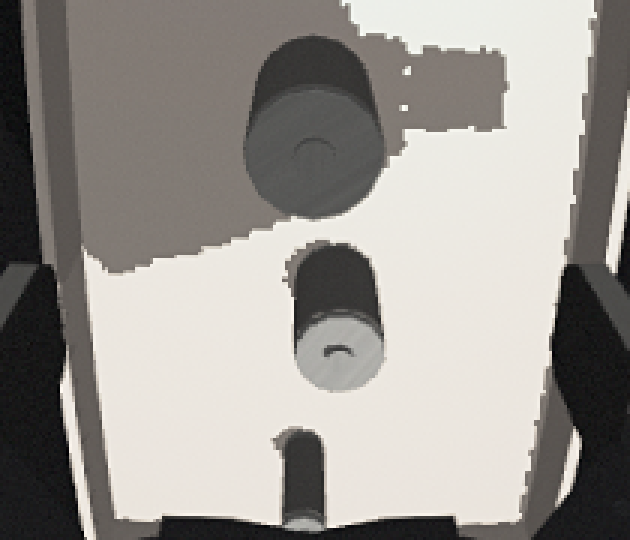

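Run:
```python
from h import *
import pickle
print(onz(pickle.load(open("w7.pkl","rb")),254.3,200.3,.062,True))
X,Y=.4404,.2688
robot.line_to([X,Y,.12],vel=.1); robot.pause(.1)
print(robot.line_to([X,Y,.099],vel=.06,guard=12))
robot.set_gripper(0.028); o=robot.observe(); print(o["gripper_width"],o["tool_pos"],o["ft_force"])
robot.line_to([X,Y,.13],vel=.06); robot.line_to([X,Y,.30],vel=.15); robot.pause(.3)
o=robot.observe(); print(o["gripper_width"],o["tool_pos"],o["ft_force"],o["time"])
c=robot.get_calibration("wrist"); im=robot.grab_frame("wrist"); cv2.imwrite("pics/w8.png",im); pickle.dump(c,open("w8.pkl","wb"))
cv2.imwrite("pics/s8.png",robot.grab_frame("scene"))
print(proj(c,[X,Y,.30-.099+.062],True))
```

```text
[0.4401735  0.26831039 0.062     ]
False
0.03271949319532384 [0.44075191 0.26890466 0.09950028] [-0.33979774 -0.35318841  3.97815929]
0.032789989878328686 [0.44025927 0.26875278 0.29960565] [-0.49557148  0.53051503 -1.53258518] 22.9083
[256.3866166  278.53355719]
```

View pics/w8.png

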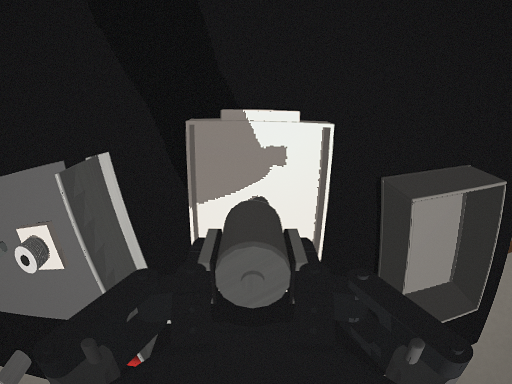

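View pics/s8.png

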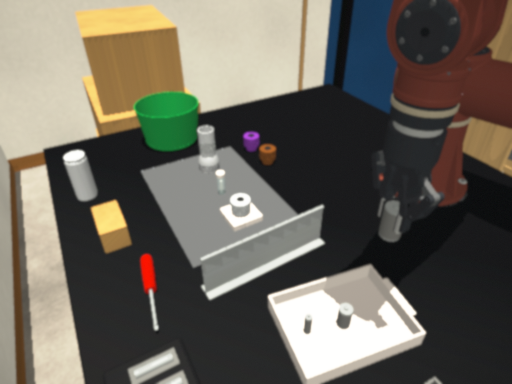

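Run:
```python
from h import *
import pickle
robot.line_to([.5120,-.3612,.30],vel=.15); robot.pause(.3)
o=robot.observe(); print(o["gripper_width"],o["tool_pos"],o["ft_force"],o["time"])
c=robot.get_calibration("wrist"); im=robot.grab_frame("wrist"); cv2.imwrite("pics/w9.png",im); pickle.dump(c,open("w9.pkl","wb"))
cv2.imwrite("pics/s9.png",cv2.resize(robot.grab_frame("scene")[60:260,100:330],None,fx=3,fy=3,interpolation=3))
cv2.imwrite("pics/t9.png",cv2.resize(robot.grab_frame("top")[90:260,240:440],None,fx=3.5,fy=3.5,interpolation=3))
```

```text
0.03260394595250977 [ 0.51197737 -0.36116994  0.30001917] [-0.53371063  0.07832286 -1.6397256 ] 27.6833
```

View pics/w9.png

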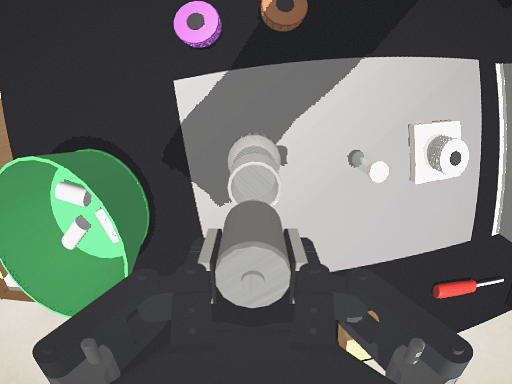

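View pics/s9.png

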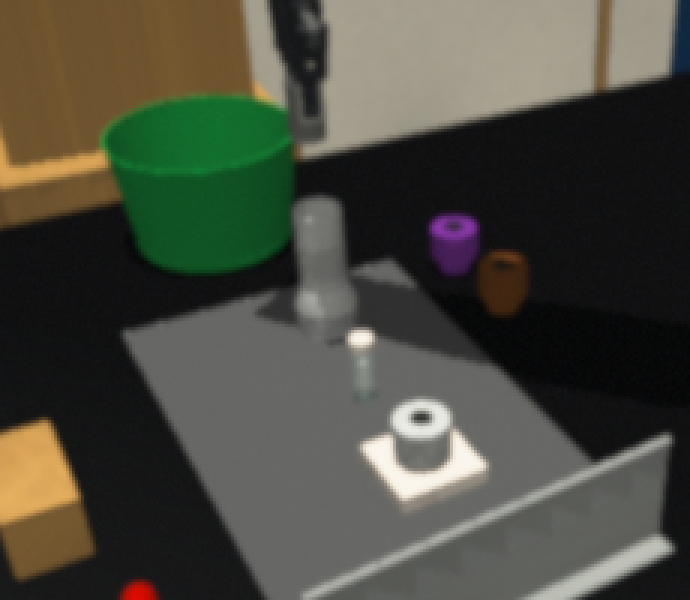

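Run:
```python
from h import *
import pickle
c=pickle.load(open("w9.pkl","rb")); im=cv2.imread("pics/w9.png")
cv2.imwrite("pics/w9c.png",cv2.resize(im[130:315,190:320],None,fx=3.2,fy=3.2,interpolation=3))
for d in [(.512,-.361)]:
  a=np.linspace(0,2*np.pi,80)
  for R,z,col in [(.023,.133,(0,0,255)),(.017,.2625,(0,255,0))]:
    p=np.array([ (proj(c,[d[0]+R*np.cos(t),d[1]+R*np.sin(t),z],True)-[190,130])*3.2+1.1 for t in a]).astype(int)
    if R==.023: v=cv2.imread("pics/w9c.png")
    cv2.polylines(v,[p],True,col,1)
cv2.imwrite("pics/w9d.png",v)
```

```text
(no output)
```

View pics/w9d.png

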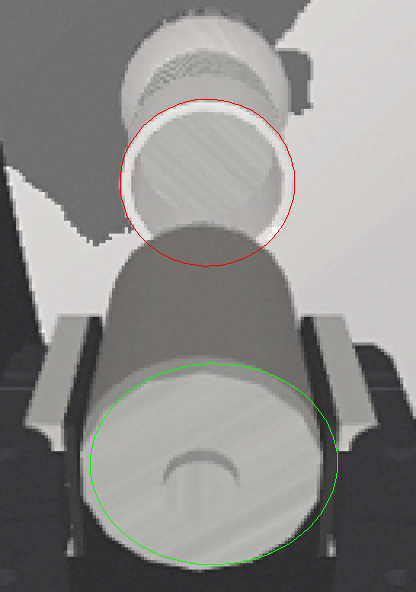

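Run:
```python
from h import *
import pickle
robot.line_to([.5115,-.3606,.26],vel=.06); robot.line_to([.5115,-.3606,.240],vel=.03,guard=8); robot.pause(.4)
o=robot.observe(); print(o["gripper_width"],o["tool_pos"],o["tcp_rot"],o["ft_force"],o["time"])
cv2.imwrite("pics/w10.png",robot.grab_frame("wrist"))
im=robot.grab_frame("scene");c=robot.get_calibration("scene")
v=cv2.resize(im[90:190,150:260],None,fx=6,fy=6,interpolation=3)
for P in [[.512,-.361,.133],[.512,-.361,.143],[.512,-.361,.204]]:
    p=(proj(c,P)-[150,90])*6+2.5; print(p); cv2.circle(v,tuple(p.astype(int)),2,(0,0,255),-1)
cv2.imwrite("pics/s10.png",v)
cv2.imwrite("pics/t10.png",robot.grab_frame("top"))
```

```text
0.032794367777217344 [ 0.51151754 -0.36062269  0.24006522] [-1.79996524e+02  3.84519958e-03  1.72000582e+02] [-0.28162378 -0.53597008 -1.78279541] 29.8667
[332.18519163 237.77680425]
[330.26808045 218.86630863]
[318.10566241  98.89551342]
```

View pics/s10.png

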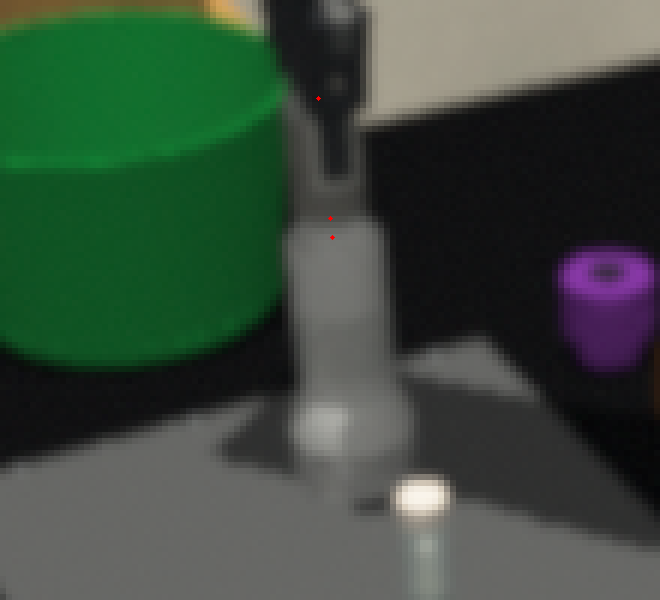

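View pics/w10.png

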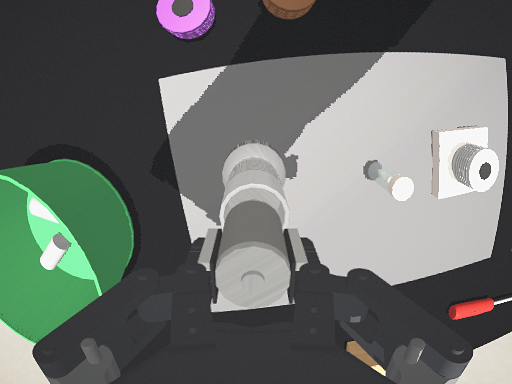

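View pics/t10.png

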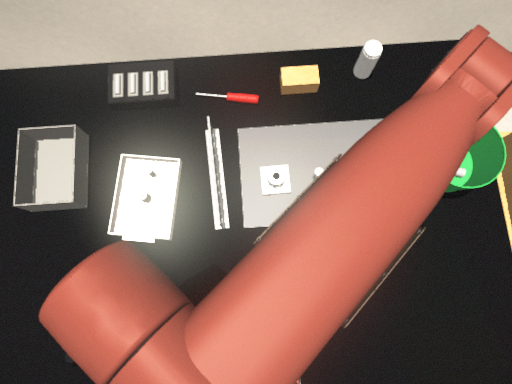

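Run:
```python
from plant import robot
print(robot.job_done()); o=robot.observe(); print(o["time"],o["tool_pos"],o["gripper_width"])
```

```text
the job is handed in; nothing more can be done
None
the job is handed in; nothing more can be done
```

I set the tail cap in the holder's hole. The largest cell is now held upright about 1 cm above the flashlight's open tube, and I handed the job in at about 30 s of the 64 s allowed. The hand-in reports no verdict, so the checks below are my own.

- **Cap:** The plug touched the hole's floor with the TCP at z = 0.1008 m, against 0.1005 m expected. After release, the wrist picture put the cap about 1 mm off the hole's centre by eye. An automatic read of that picture gave about 2.5 mm. Both are inside the 7 mm limit.
- **Cell:** It crossed over the divider with its lower end at about z = 0.20 m, roughly 0.10 m above the divider's top. The gripper read 32.8 mm on it at the end, the same as just after the grasp (34 mm nominal).
- **Final pose:** The TCP stopped at (0.5115, -0.3606, 0.2401), pointing down to within 0.01°. The tube mouth was measured at (0.5122, -0.3612). That works out to the cell's lower end about 11–12 mm above the mouth. I could not see the gap itself in the last pictures.
- **Flashlight, vial and other cells:** In the last pictures the flashlight, the vial and the other two cells were still standing.

**Disagreements:**
- The wrist and scene views differ by 1–2 mm on how well the cell is centred over the tube. That is about the calibration error, and I corrected only part of it.
- For the largest cell's position in the tray, the top camera was overexposed and read about 7 mm off, so I used two wrist views that agreed to within 1 mm.

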